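# Unlatch the mixer guard and test-press the bottle on the slanted pad

### The arm

A 6-joint arm with a two-finger parallel gripper is mounted at the origin on the work surface. World frame = base frame: x ahead of the robot, y to its left, z up, the work surface at z = 0. Lengths are in m, angles in rad, forces in N, time in s.
With the tool pointing down it reaches from about 0.275 to 0.725 m from the base axis. Payload 15.9 kg.
Tool frame: the origin (TCP) lies between the finger pads; the fingertips stand 14 mm ahead of it and the grasp point (between the pads) lies 5 mm behind it; z points along the fingers, y is the line along which they close (so a half turn about z gives the same grasp; the last joint's range is limited). The gripper opens to 85 mm and grips with 20 to 120 N. Pads are 22 mm wide; open, the fingers measure 114 mm over their backs; the gripper's body (76 mm by 85 mm) begins 54 mm behind the grasp point. The pads swing forward as they close: fully open they stand 13 mm farther back than shut.
Start: joints at [-1.255, 0.213, -0.034, 1.323, 0, 1.571], TCP at [0.155, -0.475, 0.245] pointing down, gripper open.
Joint ranges: [-2.98, 2.98], [-0.74, 1.72], [-1.14, 1.35], [-2.1, 2.04], [-1.57, 1.44], [-3.14, 3.14]. Speed limits (rad/s): [1.89, 1.89, 2.39, 2.57, 3.14, 3.14].

### API

Orientations are given as a rotation vector (axis times angle).
In Python, from workcell import robot gives the robot as it stands.
- The arm moves only by the shell command python3 -m crank 'ROWS' [OPENING]. ROWS is JSON, a list that holds one entry, the list of rows, each a list of 6 numbers: the shift along the tool's x, y, z in m, then the turn, a rotation vector about the tool's x, y, z in degrees. A call has 1 to 10 rows; each row shifts and turns the commanded pose from where the row before left it, along the tool's axes as they then stand; what a row does not reach is not made up. A row lasts 1/10 s, in which the tool goes at most 50 mm and 8.59 degrees, less where a joint would pass 70% of its speed; a pose out of reach is approached as far as the arm can. A call is refused whole if a number of a shift passes 0.05 or a number of a turn 8.59, either way. A call with a gripper value outside its range is refused whole. OPENING is the gripper command: -1 is shut, 1 is fully open, values between are in proportion, set as the call begins (- or left out, the last holds). The fingers move at their own pace and stop on an object; the grip force is fixed at half the most. Time passes only in rows, so rows that do not move let the fingers close. It gives the time, the measured TCP pose, the force, the opening and the grip force at its end, in the units of the state.
- robot.get_obs(): the state, without advancing time (a new reading comes with each control period).
- robot.camera(name): name is "scene" or "top" or "wrist"; returns a dict with "color" (420x560x3 uint8, blue, green, red), "intrinsics" (3x3 intrinsics, pixels), "k1" (the pictures are not rectified: a ray, as slopes to the right and down, at radius r is drawn at 1 + k1 r^2 times it, then the intrinsics apply), "extrinsics" (4x4, takes a point from world to camera coordinates); the wrist camera has in their place "mount" (4x4, takes a point from camera to tool coordinates, whose origin is the TCP and whose axes are the flange's). Camera axes: x right, y down, z forward; pixel columns grow to the right and rows downward; lengths in m; the calibration is good to about 2 mm. A picture is of the moment at which its call begins: read the wrist's pose just before it. There is no depth.
- robot.finish_job(): hands the job in; it is judged then, once.
The state is a dict: "clock": time; "q": joint angles; "qd": joint speeds; "tau": joint torques, N m; "position": TCP position; "ee_rot": TCP orientation; "force": force on the tool from outside, world axes, zero at the start; "ft_torque": the same for the moment, N m; "grip_width": opening from 0.0 (shut) to 1.0 (fully open); "gripper_force": force on a finger pad.
Only numpy, scipy, OpenCV 4.12 (cv2) and the standard library are available. Lean on these libraries where they do the work, as an engineer would, in place of code of your own. Each camera call takes 0.05 s, during which the arm holds its last target. There are 200 camera calls.

### The job

Give the serviced bottle mixer a test: squeeze the thumb lever towards the fixed grip on the guard gate so that the latch bar lifts out of its catch, and swing the gate wide open, about square to where it was. Then take the sample bottle, set its base squarely and centrally on the slanted pad behind the gate, press the pad fully down and keep it down for a second. Leave the bottle standing upright on the bench outside the mixer with the gate still open, and do not push about or knock over the other things on the bench.

Things in the scene. Friction and masses are not known exactly. Their poses are not given: they have to be found in the camera images.
- gate (a joint): angle of the guard gate about its upright hinge: 0 shut, grows as the free edge swings out of the bay towards the robot (clockwise seen from above), stop at 1.9 rad. It stays where left; moving it takes about 1 N at the grip. With the latch bar down in its catch it opens less than 0.02 rad.
- latch (a joint): angle of the latch (a steel bell crank on the gate): 0 bar down in the catch, 0.36 rad fully lifted. The bar is clear of the catch from about 0.2 rad; let go, it falls back to 0 by its weight (about 2 N at the thumb roller lifts it).
- pad (a joint): travel of the sprung pad along its own axis: 0 up, 0.012 m fully down. Pushing it off its rest takes about 2 N, fully down about 8 N.
- gate_hinge (a point): point on the hinge axis, 170 mm above the bench; hinge post 135 mm high. The gate (clear panel in aluminium frame, 8 mm thick, 200 mm wide, top edge 115 mm high) runs from here along this frame's -y; the frame turns with the gate, z up; its -x side, which faces the robot when shut, carries grip and latch.
- grip_post (a point): middle of the fixed grip, an upright grey-beige bar on the gate, 14 mm thick along the gate, 20 mm across it, top 190 mm above the bench. The point is 170 mm above the bench, 107 mm from the hinge axis along the gate, 12 mm out on its -x side. Axes parallel to gate_hinge.
- thumb (a point): centre of the thumb roller (18 mm diameter, 24 mm long) atop the upright thumb lever. Latch down: 170 mm above the bench, 38 mm farther from the hinge than grip_post, 54 mm over the outer faces of both; squeezed fully, 37 mm. The pivot is 50 mm below; from it the steel bar runs away from the hinge into the catch, whose post is 150 mm high and 81 mm from the roller. Free above.
- pad_top (a point): centre of the top face of the round black rubber pad, 72 mm diameter, slanting 30 degrees: z is its outward axis, up and towards the gate; y is level, towards the hinge side. Pad up: 72 mm above the bench, 85 mm behind the gate line; moves with the pad. The deck round it is 18 mm lower. Clear side panels 121 mm high stand 109 mm either side. Free above.
- bottle_mid (a point): centre of the sample bottle, half-way up: plain white plastic, flat base, 120 mm tall, straight body 50 mm in diameter up to 95 mm, then a 42 mm cap; 130 to 250 g; z is its axis, towards the cap. Starts upright on the bench. A firm grip (30 N or more) keeps it from slipping while pressing.
- spray_can: bystander: aluminium spray can with a pale paper band and small nozzle, 54 mm diameter, 185 mm tall, upright; origin under its centre. It and the bottle may stand in either order.
- dish: bystander: clear shallow dish, 80 mm diameter, 18 mm high; origin under its centre.
- cover: bystander: removed beige casing cover, an upturned channel 200 x 100 x 60 mm; origin under its centre.
- screwdriver: bystander: screwdriver lying on the bench.

How it is judged:
By the outcome, as a careful person would: the job done as asked, in the order asked, and still so for the second after the job is handed in, with the robot touching nothing.
It also fails if it takes over 67 s, if anything falls off the work surface, if the arm or the gripper's body presses on something with over 40 N, if the wrist force passes 120 N, or if a joint passes its speed limit or range.

## Working session

There is one attempt and no reset: what is moved stays moved. The work goes in short steps, Python scripts to look and compute and a shell command to move; the robot and the scene stay as the last step left them, time stands still between calls to the robot, and variables do not carry over. Pictures are saved under pics/ and viewed, at most 10 in all, crops included, and the job is handed in when it is done.

```bash
ls; mkdir -p pics; cat > h.py <<'E'
import numpy as np, cv2, json, pickle
from scipy.spatial.transform import Rotation as R
from workcell import robot
def snap(n,tag):
    o=robot.get_obs(); c=robot.camera(n); 
    if n=="wrist":
        T=np.eye(4);T[:3,:3]=R.from_rotvec(o["ee_rot"]).as_matrix();T[:3,3]=o["position"]
        c["extrinsics"]=np.linalg.inv(T@c["mount"])
    cv2.imwrite(f"pics/{tag}.png",c["color"]); pickle.dump(c,open(f"pics/{tag}.pkl","wb")); return c
def load(t): return pickle.load(open(f"pics/{t}.pkl","rb"))
def ray(c,uv):
    K=np.array(c["intrinsics"]);E=np.array(c["extrinsics"])
    p=cv2.undistortPoints(np.array([[uv]],float),K,np.array([c["k1"],0,0,0.]))[0,0]
    return -E[:3,:3].T@E[:3,3], E[:3,:3].T@np.array([p[0],p[1],1])
def atz(c,uv,z):
    o,d=ray(c,uv); return o+d*(z-o[2])/d[2]
def tri(*v):
    A=0;b=0
    for c,uv in v:
        o,d=ray(c,uv);d=d/np.linalg.norm(d);P=np.eye(3)-np.outer(d,d);A=A+P;b=b+P@o
    x=np.linalg.solve(A,b); return x,[np.linalg.norm((np.eye(3)-np.outer(d,d)/(d@d))@(x-o)) for o,d in [ray(*q) for q in v]]
def proj(c,P):
    E=np.array(c["extrinsics"]);K=np.array(c["intrinsics"])
    return cv2.projectPoints(np.array(P,float).reshape(-1,1,3),cv2.Rodrigues(E[:3,:3])[0],E[:3,3],K,np.array([c["k1"],0,0,0.]))[0].reshape(-1,2)
E
python3 - <<'E'
from h import *
np.set_printoptions(precision=4,suppress=True)
for n in("scene","top","wrist"):
    c=snap(n,n+"0"); print(n,c["k1"],c.get("mount"),np.linalg.inv(c["extrinsics"])[:3])
o=robot.get_obs();print(o)
E
```

```text
pics
scene -0.1781420494343495 None [[-0.3839  0.4697 -0.795   1.4376]
 [ 0.9231  0.2168 -0.3176  0.3667]
 [ 0.0232 -0.8558 -0.5168  0.7125]]
top -0.07835155812776347 None [[-0.0198 -0.9868  0.1604  0.3667]
 [-0.9998  0.0193 -0.0046  0.0181]
 [ 0.0015 -0.1605 -0.987   1.3322]]
wrist -0.05593257125647788 [[ 0.0008 -0.9656 -0.26    0.0651]
 [ 1.      0.0011 -0.0012 -0.0007]
 [ 0.0014 -0.26    0.9656 -0.1287]
 [ 0.      0.      0.      1.    ]] [[ 0.3113 -0.9174 -0.2478  0.217 ]
 [-0.9503 -0.3012 -0.0788 -0.4543]
 [-0.0024  0.26   -0.9656  0.3735]]
{'clock': 0.15, 'q': array([-1.255 ,  0.2133, -0.0349,  1.3235, -0.0001,  1.5708]), 'qd': array([-0.0014, -0.0007,  0.0013,  0.    ,  0.0007,  0.0009]), 'tau': array([ -0.0004, -68.6405,  48.7247,   0.0132,  -0.    ,  -0.    ]), 'position': array([ 0.1552, -0.4751,  0.2449]), 'ee_rot': array([-3.1017, -0.4939,  0.0003]), 'force': array([-0.3016,  0.4829,  0.5608]), 'ft_torque': array([-0.0203,  0.0711,  0.0264]), 'gripper_force': 0.0, 'grip_width': 1.0004665935601156}
```

View pics/scene0.png

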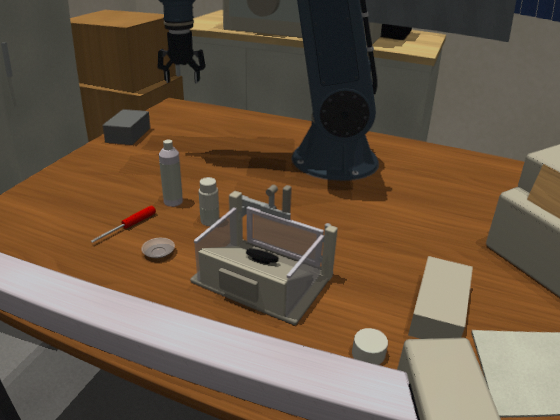

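View pics/top0.png

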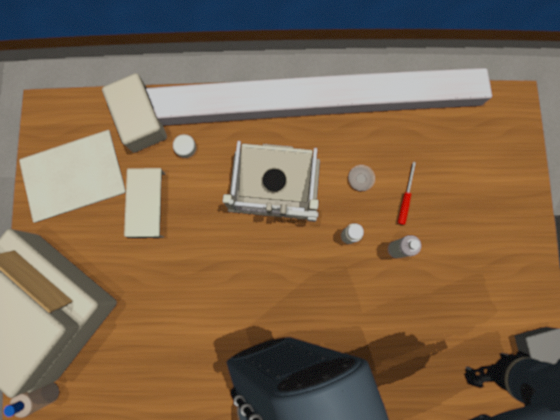

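The scene view shows the mixer around (265,245), the bottle at (208,200), the can at (171,175) and the dish at (158,249). In the top view the gate runs from (228,203) to (315,213), with the bottle cap at (354,232) and the can top at (411,245). I'll enlarge both.

```bash
python3 - <<'E'
from h import *
a=cv2.imread("pics/scene0.png")[130:320,150:350]; b=cv2.imread("pics/top0.png")[130:270,215:425]
a=cv2.resize(a,(600,570),interpolation=3)
b=cv2.resize(b,(800,533),interpolation=3)
cv2.imwrite("pics/a1.png",cv2.resize(cv2.imread("pics/scene0.png")[130:320,150:350],(632,600),interpolation=2));cv2.imwrite("pics/b1.png",b)
E
```

```text
(no output)
```

View pics/a1.png

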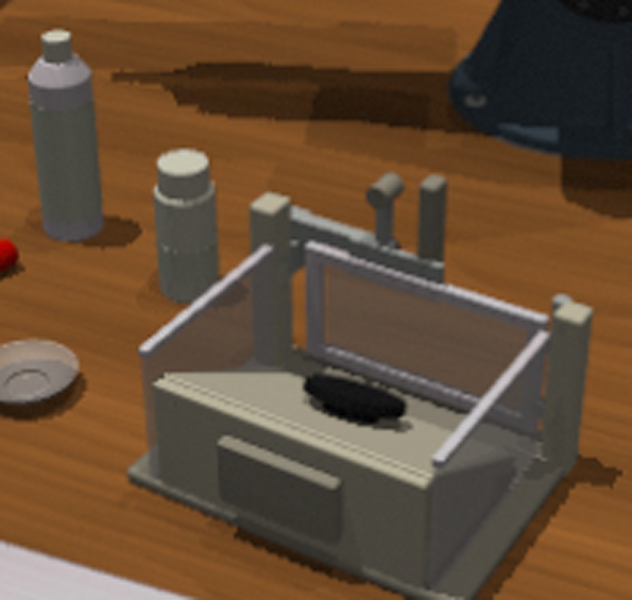

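View pics/b1.png

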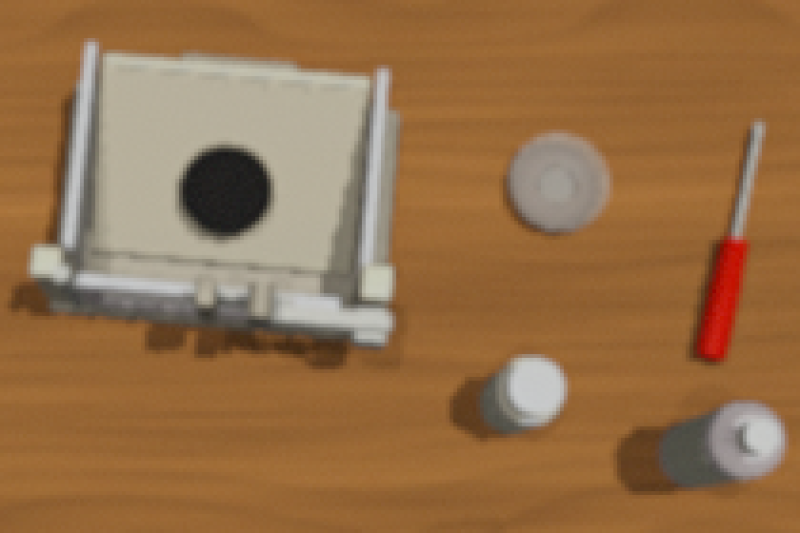

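Enlarged views: the roller is at a1 (385,190) / b1 (260,297) and the grip at a1 (433,183) / b1 (207,290). The pad is at a1 (354,397) / b1 (226,191) and the cap at a1 (184,163) / b1 (537,387). The hinge is on the +y side and the catch post on the -y side, next to the bottle. Next I'll triangulate these points.

```bash
python3 - <<'E'
from h import *
np.set_printoptions(precision=4,suppress=True)
s,t=load("scene0"),load("top0")
A=lambda u,v:(s,(150+(u+.5)/3.16-.5,130+(v+.5)/3.158-.5)); B=lambda u,v:(t,(215+(u+.5)/3.81-.5,130+(v+.5)/3.807-.5))
P=dict(grip=((433,183),(205,290)),roll=((385,190),(260,297)),hpost=((588,312),(48,262)),cpost=((271,205),(378,281)),pad=((354,397),(226,191)),cap=((184,163),(537,387)),can=((57,42),(757,437)),sideL=((545,338),(65,250)),sideR=((270,252),(372,275)))
for k,(a,b) in P.items(): print(k,*tri(A(*a),B(*b)))
print("z checks: grip.19",atz(*B(205,290),.19)," roll .179",atz(*B(260,297),.179)," cap",atz(*B(537,387),.12)," pad",atz(*B(226,191),.072),"hp",atz(*B(48,262),.135),"cp",atz(*B(378,281),.15))
print("dish",atz(*B(558,183),.01),"can",atz(*B(757,437),.185))
E
```

```text
grip [0.5603 0.0429 0.1881] [np.float64(0.00157093924989858), np.float64(0.00157093924989853)]
roll [0.5572 0.0056 0.1721] [np.float64(0.002021505748089155), np.float64(0.002021505748089129)]
hpost [0.591  0.1624 0.1333] [np.float64(0.007244443080353052), np.float64(0.007244443080353144)]
cpost [ 0.5709 -0.0783  0.1468] [np.float64(0.0026842954178202313), np.float64(0.0026842954178203176)]
pad [0.6577 0.0279 0.0662] [np.float64(0.0013571618384865339), np.float64(0.001357161838486658)]
cap [ 0.4959 -0.1934  0.1179] [np.float64(0.0025263694739154833), np.float64(0.002526369473915506)]
can [ 0.4522 -0.3346  0.1789] [np.float64(0.0009187780406913178), np.float64(0.0009187780406911231)]
sideL [0.6048 0.1453 0.1156] [np.float64(0.000323052486676704), np.float64(0.00032305248667681327)]
sideR [ 0.5809 -0.0759  0.1132] [np.float64(0.0036899800489482914), np.float64(0.003689980048948189)]
z checks: grip.19 [0.5606 0.0414 0.19  ]  roll .179 [0.5568 0.0038 0.179 ]  cap [ 0.4968 -0.1954  0.12  ]  pad [0.6569 0.0266 0.072 ] hp [0.5926 0.1552 0.135 ] cp [ 0.5714 -0.0805  0.15  ]
dish [ 0.6728 -0.2395  0.01  ] can [ 0.4522 -0.3336  0.185 ]
```

```bash
cat >> h.py <<'E'
def Rt(yaw,tilt=0): # tool x at yaw, tool z down tilted outward (towards tool x) by tilt, degrees
    return (R.from_euler("z",yaw,degrees=True)*R.from_euler("y",-tilt,degrees=True)*R.from_euler("x",180,degrees=True))
def go(pos,rot,N,p0=None,r0=None):
    o=robot.get_obs(); p0=o["position"] if p0 is None else np.array(p0); r0=R.from_rotvec(o["ee_rot"]) if r0 is None else r0
    rv=(r0.inv()*rot).as_rotvec(); t=r0.inv().apply(np.array(pos)-p0)
    S=sum(R.from_rotvec(rv*k/N).as_matrix() for k in range(N))
    print("row x",N,np.round(np.r_[np.linalg.solve(S,t)*1000,np.degrees(rv)/N],2),"(mm,deg)  total mm,deg",np.round(np.r_[t*1000,np.degrees(rv)],1))
E
python3 - <<'E'
from h import *
go([.53,.025,.33],Rt(-5.1),20)
E
```

```text
row x 20 [ 21.83 -22.66  -4.24  -0.     0.     1.16] (mm,deg)  total mm,deg [ 511.6 -359.   -84.8   -0.     0.    23.2]
```

```bash
python3 -m crank '[[[0.0218,-0.0227,-0.0042,0,0,1.16],[0.0218,-0.0227,-0.0042,0,0,1.16],[0.0218,-0.0227,-0.0042,0,0,1.16],[0.0218,-0.0227,-0.0042,0,0,1.16],[0.0218,-0.0227,-0.0042,0,0,1.16],[0.0218,-0.0227,-0.0042,0,0,1.16],[0.0218,-0.0227,-0.0042,0,0,1.16],[0.0218,-0.0227,-0.0042,0,0,1.16],[0.0218,-0.0227,-0.0042,0,0,1.16],[0.0218,-0.0227,-0.0042,0,0,1.16]]]' 1
python3 -m crank '[[[0.0218,-0.0227,-0.0042,0,0,1.16],[0.0218,-0.0227,-0.0042,0,0,1.16],[0.0218,-0.0227,-0.0042,0,0,1.16],[0.0218,-0.0227,-0.0042,0,0,1.16],[0.0218,-0.0227,-0.0042,0,0,1.16],[0.0218,-0.0227,-0.0042,0,0,1.16],[0.0218,-0.0227,-0.0042,0,0,1.16],[0.0218,-0.0227,-0.0042,0,0,1.16],[0.0218,-0.0227,-0.0042,0,0,1.16],[0.0218,-0.0227,-0.0042,0,0,1.16]]]'
python3 -m crank '[[[0,0,0,0,0,0],[0,0,0,0,0,0]]]'
python3 - <<'E'
from h import *
np.set_printoptions(precision=4,suppress=True)
o=robot.get_obs();print(o["q"],o["position"],R.from_rotvec(o["ee_rot"]).as_matrix())
snap("wrist","w1"); cv2.imwrite("pics/w1b.png",cv2.resize(cv2.imread("pics/w1.png"),(800,600),interpolation=2))
E
```

```text
clock: 1.15
position: [0.3174, -0.2046, 0.2875]
ee_rot: [-3.137, -0.176, -0.0]
force: [-0.2, -1.2, 0.7]
grip_width: 0.995
gripper_force: 0.0
clock: 2.15
position: [0.528, -0.0097, 0.3297]
ee_rot: [-3.11, 0.054, 0.001]
force: [0.0, 0.3, -0.2]
grip_width: 1.001
gripper_force: 0.0
clock: 2.35
position: [0.5272, -0.0106, 0.3292]
ee_rot: [-3.111, 0.057, 0.002]
force: [-0.6, 0.1, -0.4]
grip_width: 0.997
gripper_force: 0.0
[-0.0374  0.2792  0.2625  1.5558  0.0303  3.1406] [ 0.5272 -0.0106  0.3292] [[ 0.9993 -0.0364 -0.0006]
 [-0.0364 -0.9989  0.0303]
 [-0.0017 -0.0303 -0.9995]]
```

View pics/w1b.png

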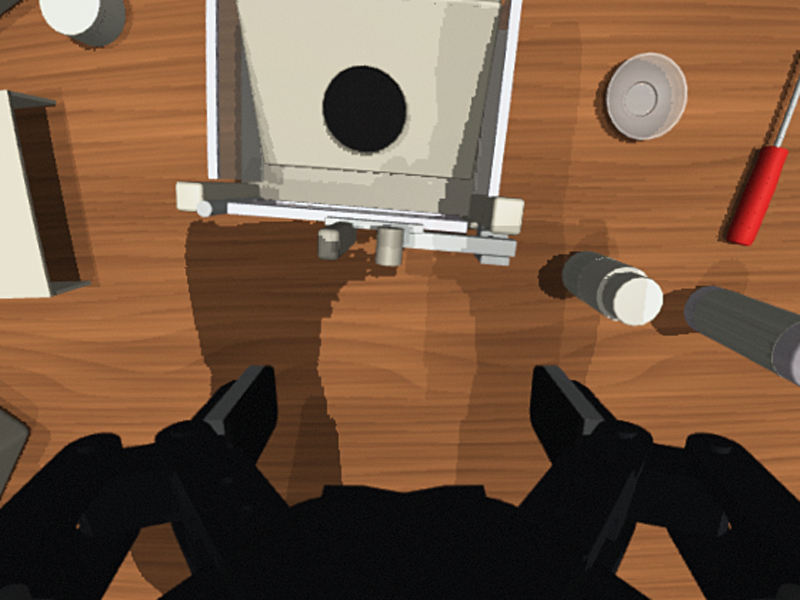

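The wrist view shows the hinge knuckle at (205,208), grip top (329,244), roller (390,246), pad (365,109) and cap (638,300). Joint 6 is at its limit, so I'll use the half-turned grasp.

```bash
python3 - <<'E'
from h import *
np.set_printoptions(precision=4,suppress=True)
w,s,t=load("w1"),load("scene0"),load("top0")
W=lambda u,v:(w,((u+.5)*.7-.5,(v+.5)*.7-.5))
A=lambda u,v:(s,(150+(u+.5)/3.16-.5,130+(v+.5)/3.158-.5)); B=lambda u,v:(t,(215+(u+.5)/3.81-.5,130+(v+.5)/3.807-.5))
for k,a,b,c,z in [("grip",(433,183),(205,290),(329,244),.19),("roll",(385,188),(260,297),(390,246),.179),("pad",(354,397),(226,191),(365,109),.072),("cap",(184,163),(537,387),(638,300),.12),("cpost",(271,205),(378,281),(508,215),.15),("hpost",(588,312),(48,262),(189,196),.135)]:
    print(k,tri(A(*a),B(*b),W(*c)),atz(*W(*c),z))
print("knuckle",atz(*W(205,208),.135),"gate top edge",atz(*W(228,208),.115),atz(*W(468,227),.115), "side edge",atz(*W(211,175),.121),atz(*W(208,20),.121),"dish",atz(*W(642,97),.01))
go([.54,.03,.30],Rt(174.9),24)
go([.54,.03,.30],Rt(160),24)
E
```

```text
grip (array([0.5595, 0.0421, 0.1875]), [np.float64(0.002030436391846826), np.float64(0.0016355374992854514), np.float64(0.0015111226910679936)]) [0.559  0.0403 0.19  ]
roll (array([0.5556, 0.0045, 0.173 ]), [np.float64(0.002464205538217638), np.float64(0.002267156523236383), np.float64(0.0021189615133016568)]) [0.555  0.0025 0.179 ]
pad (array([0.6581, 0.0275, 0.0662]), [np.float64(0.0019027276776752552), np.float64(0.000831834415973782), np.float64(0.0011095763088242484)]) [0.6577 0.0259 0.072 ]
cap (array([ 0.4963, -0.1939,  0.1184]), [np.float64(0.003281705365752281), np.float64(0.0017860757840953442), np.float64(0.0015093777127614004)]) [ 0.4973 -0.1947  0.12  ]
cpost (array([ 0.5706, -0.0791,  0.1468]), [np.float64(0.003321496808567989), np.float64(0.002149416332299155), np.float64(0.0014668941135373046)]) [ 0.5705 -0.0799  0.15  ]
hpost (array([0.5914, 0.1613, 0.1318]), [np.float64(0.008627069761601453), np.float64(0.005955819865407529), np.float64(0.0028403890504481062)]) [0.5925 0.1566 0.135 ]
knuckle [0.583  0.1453 0.135 ] gate top edge [0.5816 0.1361 0.115 ] [ 0.5596 -0.0557  0.115 ] side edge [0.6076 0.1438 0.121 ] [0.7171 0.1319 0.121 ] dish [ 0.6715 -0.2378  0.01  ]
row x 24 [ 2.67  0.53  1.24 -0.01 -0.11 -7.37] (mm,deg)  total mm,deg [  11.7  -40.2   30.7   -0.2   -2.7 -177. ]
row x 24 [ 2.52  0.18  1.24 -0.02 -0.1  -6.75] (mm,deg)  total mm,deg [  11.7  -40.2   30.7   -0.5   -2.4 -162.1]
```

```bash
python3 - <<'E'
from h import *
go([.5578,.0291,.25],Rt(174),22)
E
```

```text
row x 22 [ 2.97  1.82  3.61 -0.01 -0.12 -8.  ] (mm,deg)  total mm,deg [  29.6  -38.4   80.6   -0.2   -2.7 -176.1]
```

```bash
python3 -m crank '[[[0.003,0.0018,0.0036,0,-0.12,-8],[0.003,0.0018,0.0036,0,-0.12,-8],[0.003,0.0018,0.0036,0,-0.12,-8],[0.003,0.0018,0.0036,0,-0.12,-8],[0.003,0.0018,0.0036,0,-0.12,-8],[0.003,0.0018,0.0036,0,-0.12,-8],[0.003,0.0018,0.0036,0,-0.12,-8],[0.003,0.0018,0.0036,0,-0.12,-8],[0.003,0.0018,0.0036,0,-0.12,-8],[0.003,0.0018,0.0036,0,-0.12,-8]]]'|tail -5
python3 -m crank '[[[0.003,0.0018,0.0036,0,-0.12,-8],[0.003,0.0018,0.0036,0,-0.12,-8],[0.003,0.0018,0.0036,0,-0.12,-8],[0.003,0.0018,0.0036,0,-0.12,-8],[0.003,0.0018,0.0036,0,-0.12,-8],[0.003,0.0018,0.0036,0,-0.12,-8],[0.003,0.0018,0.0036,0,-0.12,-8],[0.003,0.0018,0.0036,0,-0.12,-8],[0.003,0.0018,0.0036,0,-0.12,-8],[0.003,0.0018,0.0036,0,-0.12,-8]]]'|tail -5
python3 -m crank '[[[0.003,0.0018,0.0036,0,-0.12,-8],[0.003,0.0018,0.0036,0,-0.12,-8],[0,0,0,0,0,0],[0,0,0,0,0,0]]]'
python3 - <<'E'
from h import *
go([.5578,.0291,.2],Rt(174),6);print(robot.get_obs()["q"])
E
```

```text
position: [0.5585, -0.0082, 0.2937]
ee_rot: [-2.419, -1.967, -0.0]
force: [-0.6, 1.0, -0.2]
grip_width: 0.998
gripper_force: 0.0
position: [0.5618, 0.0243, 0.2579]
ee_rot: [-0.592, -3.079, -0.0]
force: [0.5, -0.2, -0.1]
grip_width: 1.001
gripper_force: 0.0
clock: 4.8
position: [0.5576, 0.0295, 0.2509]
ee_rot: [-0.173, -3.135, -0.001]
force: [0.6, 0.3, -0.6]
grip_width: 1.002
gripper_force: 0.0
row x 6 [-0.04 -0.06  8.49  0.   -0.01 -0.05] (mm,deg)  total mm,deg [-0.3 -0.4 50.9  0.  -0.1 -0.3]
[5.25327217e-02 3.36850159e-01 1.44752097e-01 1.38019670e+00
 5.41284015e-04 1.62847123e-01]
```

Accurately above the grip. I'll descend 87 mm and check the force.

```bash
python3 -m crank '[[[0,0,0.012,0,0,0],[0,0,0.012,0,0,0],[0,0,0.012,0,0,0],[0,0,0.012,0,0,0],[0,0,0.012,0,0,0],[0,0,0.01,0,0,0],[0,0,0.01,0,0,0],[0,0,0.007,0,0,0],[0,0,0,0,0,0]]]'
python3 -m crank '[[[0,0,0,0,0,0],[0,0,0,0,0,0],[0,0,0,0,0,0],[0,0,0,0,0,0],[0,0,0,0,0,0],[0,0,0,0,0,0],[0,0,0,0,0,0],[0,0,0,0,0,0]]]' -1
python3 - <<'E'
from h import *
h=np.array([.5825,.1455]);th=np.radians(84)
o=robot.get_obs();p=o["position"];a=np.radians(-4.2)
c,s=np.cos(a),np.sin(a);q=h+np.array([[c,-s],[s,c]])@(p[:2]-h)
y=np.degrees(np.arctan2(*R.from_rotvec(o["ee_rot"]).as_matrix()[[1,0],0]));print("yaw",y)
go([*q,p[2]],R.from_euler("z",-4.2,degrees=True)*R.from_rotvec(o["ee_rot"]),1)
snap("wrist","w2")
E
```

```text
clock: 5.7
position: [0.5575, 0.0297, 0.1626]
ee_rot: [-0.166, -3.134, -0.0]
force: [-0.7, -0.1, 0.3]
grip_width: 0.999
gripper_force: 0.0
clock: 6.5
position: [0.5583, 0.0299, 0.1643]
ee_rot: [-0.166, -3.137, -0.001]
force: [-1.9, 2.8, 7.4]
grip_width: 0.408
gripper_force: 60.9
yaw 173.93952297852974
row x 1 [ 8.57  1.18  0.   -0.   -0.    4.2 ] (mm,deg)  total mm,deg [ 8.6  1.2  0.  -0.  -0.   4.2]
```

View pics/w2.png

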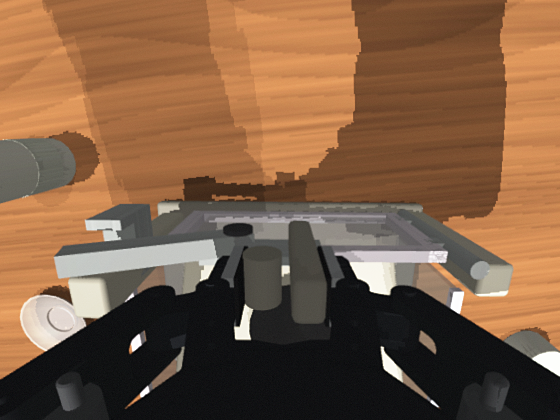

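The roller (263,280) is squeezed against the grip (307,270), and the bar at (60-240,255) is lifted. Now swing, starting slowly.

```bash
python3 -m crank '[[[0.0043,0.0006,0,0,0,2.1],[0.0043,0.0006,0,0,0,2.1],[0.0086,0.0012,0,0,0,4.2],[0.0086,0.0012,0,0,0,4.2],[0.0086,0.0012,0,0,0,4.2]]]'
python3 - <<'E'
from h import *
o=robot.get_obs();print(o["force"],o["ft_torque"])
E
```

```text
clock: 7.05
position: [0.526, 0.0422, 0.1644]
ee_rot: [0.627, 3.078, 0.001]
force: [4.4, 5.1, 3.2]
grip_width: 0.409
gripper_force: 62.5
[4.37522868 5.05417578 3.21452665] [-0.53087216 -0.20099364 -0.04627497]
```

```bash
python3 -m crank '[[[0.0086,0.0012,0,0,0,4.2],[0.0086,0.0012,0,0,0,4.2],[0.0086,0.0012,0,0,0,4.2],[0.0086,0.0012,0,0,0,4.2],[0.0086,0.0012,0,0,0,4.2],[0.0086,0.0012,0,0,0,4.2],[0.0086,0.0012,0,0,0,4.2],[0.0086,0.0012,0,0,0,4.2]]]'
python3 - <<'E'
from h import *
o=robot.get_obs();print(o["q"],o["ft_torque"])
h=np.array([.5825,.1455]);p=o["position"];v=p[:2]-h;print(np.linalg.norm(v),np.linalg.norm(np.array([.5583,.0299])-h),np.degrees(np.arctan2(v[1],v[0])-np.arctan2(.0299-.1455,.5583-.5825)))
y=np.degrees(np.arctan2(*R.from_rotvec(o["ee_rot"]).as_matrix()[[1,0],0]));print("yaw",y)
E
```

```text
clock: 7.85
position: [0.4784, 0.0914, 0.1644]
ee_rot: [1.49, 2.766, 0.002]
force: [10.9, 5.0, -1.5]
grip_width: 0.403
gripper_force: 64.1
[ 1.88196090e-01  2.16282876e-01 -2.36988521e-01  1.11662150e+00
  1.01806593e-03  1.17660266e+00] [-0.15386172 -0.69851962  0.03979682]
0.1172795632800576 0.1181058846967415 -50.72195685106767
yaw 123.36852251110345
```

```bash
python3 -m crank '[[[0.0086,0.0012,0,0,0,4.2],[0.0086,0.0012,0,0,0,4.2],[0.0086,0.0012,0,0,0,4.2],[0.0086,0.0012,0,0,0,4.2],[0.0086,0.0012,0,0,0,4.2],[0.0086,0.0012,0,0,0,4.2],[0.0086,0.0012,0,0,0,4.2],[0.0086,0.0012,0,0,0,4.2],[0.0043,0.0006,0,0,0,2.1],[0,0,0,0,0,0]]]'
python3 - <<'E'
from h import *
o=robot.get_obs();print(o["q"],o["ft_torque"])
h=np.array([.5825,.1455]);p=o["position"];v=p[:2]-h;print(np.linalg.norm(v),np.degrees(np.arctan2(v[1],v[0])-np.arctan2(.0299-.1455,.5583-.5825)))
y=np.degrees(np.arctan2(*R.from_rotvec(o["ee_rot"]).as_matrix()[[1,0],0]));print("yaw",y)
E
```

```text
clock: 8.85
position: [0.4667, 0.163, 0.1644]
ee_rot: [-2.264, -2.178, -0.002]
force: [12.3, -1.7, -1.8]
grip_width: 0.408
gripper_force: 64.2
[ 3.35741181e-01  2.30189204e-01 -2.19170729e-01  1.12007485e+00
  6.26600968e-04  1.94557314e+00] [-0.23713498 -0.69072577 -0.05015002]
0.11716601392693356 273.21389200662713
yaw 87.76347956372577
```

```bash
python3 -m crank '[[[0.0061,0.0008,0,0,0,3],[0,0,0,0,0,0]]]'
python3 -m crank '[[[0,0,0,0,0,0],[0,0,0,0,0,0],[0,0,0,0,0,0],[0,0,0,0,0,0],[0,0,0,0,0,0],[0,0,0,0,0,0]]]' 1
python3 -m crank '[[[0,0,-0.01,0,0,0],[0,0,-0.015,0,0,0],[0,0,-0.02,0,0,0],[0,0,-0.02,0,0,0],[0,0,-0.02,0,0,0],[0,0,-0.015,0,0,0],[0,0,0,0,0,0]]]'
python3 - <<'E'
from h import *
go([.495,-.15,.24],Rt(174),14)
E
```

```text
clock: 9.05
position: [0.4677, 0.1691, 0.1644]
ee_rot: [-2.321, -2.117, -0.003]
force: [12.2, -1.3, -0.9]
grip_width: 0.411
gripper_force: 64.2
clock: 9.65
position: [0.4663, 0.1684, 0.1639]
ee_rot: [-2.318, -2.118, 0.001]
force: [-0.9, 0.1, -0.2]
grip_width: 1.001
gripper_force: 0.0
clock: 10.35
position: [0.4672, 0.1687, 0.2662]
ee_rot: [-2.319, -2.119, -0.004]
force: [1.4, 0.3, 0.6]
grip_width: 1.001
gripper_force: 0.0
row x 14 [-2.164e+01 -1.313e+01  1.840e+00  1.000e-02 -0.000e+00 -6.370e+00] (mm,deg)  total mm,deg [-3.149e+02  5.630e+01  2.570e+01  1.000e-01 -0.000e+00 -8.920e+01]
```

```bash
python3 -m crank '[[[-0.0216,-0.0131,0.0018,0,0,-6.37],[-0.0216,-0.0131,0.0018,0,0,-6.37],[-0.0216,-0.0131,0.0018,0,0,-6.37],[-0.0216,-0.0131,0.0018,0,0,-6.37],[-0.0216,-0.0131,0.0018,0,0,-6.37],[-0.0216,-0.0131,0.0018,0,0,-6.37],[-0.0216,-0.0131,0.0018,0,0,-6.37]]]' | tail -5
python3 -m crank '[[[-0.0216,-0.0131,0.0018,0,0,-6.37],[-0.0216,-0.0131,0.0018,0,0,-6.37],[-0.0216,-0.0131,0.0018,0,0,-6.37],[-0.0216,-0.0131,0.0018,0,0,-6.37],[-0.0216,-0.0131,0.0018,0,0,-6.37],[-0.0216,-0.0131,0.0018,0,0,-6.37],[-0.0216,-0.0131,0.0018,0,0,-6.37],[0,0,0,0,0,0],[0,0,0,0,0,0]]]'
python3 - <<'E'
from h import *
snap("wrist","w3");snap("scene","s3")
a=cv2.imread("pics/w3.png")[:, :];b=cv2.imread("pics/s3.png")[130:320,150:350]
m=np.zeros((420+0,800,3),np.uint8);m[:,:560]=a;m[:228,560:]=cv2.resize(b,(240,228));cv2.imwrite("pics/m3.png",m)
go([.4968,-.1945,.24],Rt(174),2)
E
```

```text
position: [0.4144, 0.0027, 0.2509]
ee_rot: [-1.334, -2.842, 0.0]
force: [1.0, 1.2, -0.7]
grip_width: 1.003
gripper_force: 0.0
clock: 11.95
position: [0.4938, -0.1496, 0.2377]
ee_rot: [-0.167, -3.134, -0.001]
force: [0.2, 0.6, 0.0]
grip_width: 0.998
gripper_force: 0.0
row x 2 [-3.950e+00 -2.238e+01 -8.700e-01  2.000e-02 -6.000e-02 -3.000e-02] (mm,deg)  total mm,deg [ -7.9 -44.8  -1.7   0.   -0.1  -0.1]
```

View pics/m3.png

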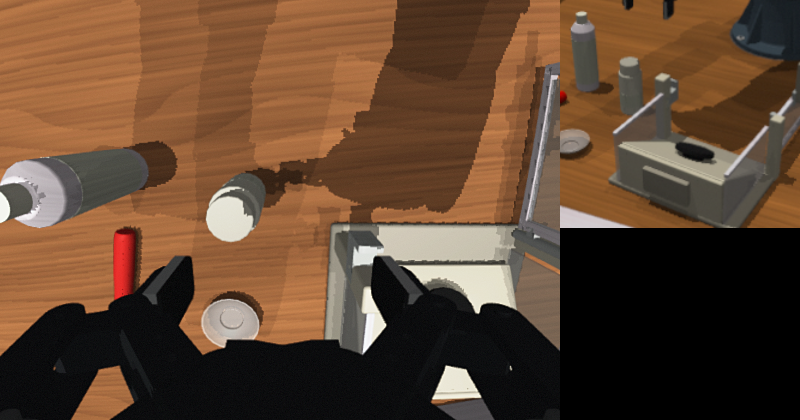

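The gate stands open at the right edge, and the cap top is at about (231,218). Checking the bottle position from it.

```bash
python3 - <<'E'
from h import *
w=load("w3");print(atz(w,(231,218),.12)); s,t,w1=load("scene0"),load("top0"),load("w1")
print(tri((w,(231,218)),(w1,(638.5*.7-.5,300.5*.7-.5)),(t,(215+537.5/3.81-.5,130+387.5/3.807-.5))))
go([.4965,-.1945,.17],Rt(174),4)
E
```

```text
[ 0.49468833 -0.19311239  0.12      ]
(array([ 0.49639298, -0.19516682,  0.11732517]), [np.float64(0.001712169961842696), np.float64(0.0008306409363947161), np.float64(0.0009400060521938311)])
row x 4 [-1.920e+00 -1.121e+01  1.707e+01  1.000e-02 -3.000e-02 -1.000e-02] (mm,deg)  total mm,deg [ -7.8 -44.8  68.3   0.   -0.1  -0.1]
```

```bash
python3 -m crank '[[[-0.0036,-0.0222,0,0,0,0],[-0.0036,-0.0222,0.015,0,0,0],[0,0,0.03,0,0,0],[0,0,0.03,0,0,0],[0,0,0.03,0,0,0],[0,0,0.025,0,0,0],[0,0,0.02,0,0,0],[0,0,0.015,0,0,0],[0,0,0,0,0,0]]]'
python3 -m crank '[[[0,0,0,0,0,0],[0,0,0,0,0,0],[0,0,0,0,0,0],[0,0,0,0,0,0],[0,0,0,0,0,0],[0,0,0,0,0,0],[0,0,0,0,0,0]]]' -1
python3 - <<'E'
from h import *
a=np.radians(6);x=np.array([np.cos(a),-np.sin(a),0]);n=-x*.5+np.array([0,0,.8660])
pad=np.array([.6575,.0265,.072]);o=robot.get_obs();p=o["position"];h=p[2]
for d in(.05,.01): print(d,pad+n*(h+d))
T=pad+n*(h+.06)
go([p[0],p[1],.26],Rt(174),6)
go(T,Rt(174,-30),14,[p[0],p[1],.26],Rt(174))
print(T,o["ft_torque"],o["q"])
E
```

```text
clock: 12.95
position: [0.495, -0.1934, 0.072]
ee_rot: [-0.164, -3.133, -0.002]
force: [-0.3, -0.2, 0.6]
grip_width: 0.999
gripper_force: 0.0
clock: 13.65
position: [0.4972, -0.1947, 0.0747]
ee_rot: [0.164, 3.137, -0.0]
force: [-1.4, 0.3, 8.7]
grip_width: 0.568
gripper_force: 60.6
0.05 [0.59547102 0.03301951 0.18002597]
0.01 [0.61536146 0.03092894 0.14538597]
row x 6 [-1.000e-02 -0.000e+00 -3.088e+01 -0.000e+00  0.000e+00  0.000e+00] (mm,deg)  total mm,deg [-1.000e-01 -0.000e+00 -1.853e+02 -0.000e+00  0.000e+00  0.000e+00]
row x 14 [-3.6  16.91  6.2  -0.   -2.14 -0.  ] (mm,deg)  total mm,deg [-69.  236.8  71.3  -0.  -30.   -0. ]
[0.59049841 0.03354215 0.18868597] [ 0.1715506   0.38509951 -0.02955898] [-3.73244648e-01  3.74886163e-01 -2.59955580e-01  9.35553999e-01
 -9.49504843e-05 -2.68566877e-01]
```

```bash
python3 -m crank '[[[0,0,-0.015,0,0,0],[0,0,-0.025,0,0,0],[0,0,-0.035,0,0,0],[0,0,-0.04,0,0,0],[0,0,-0.04,0,0,0],[0,0,-0.035,0,0,0],[0,0,-0.018,0,0,0],[0,0,0,0,0,0]]]'
python3 - <<'E'
from h import *
a=np.radians(6);x=np.array([np.cos(a),-np.sin(a),0]);n=-x*.5+np.array([0,0,.8660])
pad=np.array([.6575,.0265,.072])
T=pad+n*(.0747+.13);print(T)
go(T,Rt(174,-30),14)
E
```

```text
clock: 14.45
position: [0.4977, -0.1949, 0.2842]
ee_rot: [0.164, 3.134, -0.002]
force: [0.5, -0.3, -3.2]
grip_width: 0.572
gripper_force: 62.5
[0.55571068 0.03719849 0.2492702 ]
row x 14 [-1.73 16.92  3.03 -0.   -2.13  0.  ] (mm,deg)  total mm,deg [-33.3 236.9  34.8  -0.  -29.8   0. ]
```

```bash
python3 -m crank '[[[-0.0017,0.0169,0.003,0,-2.13,0],[-0.0017,0.0169,0.003,0,-2.13,0],[-0.0017,0.0169,0.003,0,-2.13,0],[-0.0017,0.0169,0.003,0,-2.13,0],[-0.0017,0.0169,0.003,0,-2.13,0],[-0.0017,0.0169,0.003,0,-2.13,0],[-0.0017,0.0169,0.003,0,-2.13,0]]]'|tail -5
python3 -m crank '[[[-0.0017,0.0169,0.003,0,-2.13,0],[-0.0017,0.0169,0.003,0,-2.13,0],[-0.0017,0.0169,0.003,0,-2.13,0],[-0.0017,0.0169,0.003,0,-2.13,0],[-0.0017,0.0169,0.003,0,-2.13,0],[-0.0017,0.0169,0.003,0,-2.13,0],[-0.0017,0.0169,0.003,0,-2.13,0],[0,0,0,0,0,0],[0,0,0,0,0,0]]]'
python3 - <<'E'
from h import *
a=np.radians(6);x=np.array([np.cos(a),-np.sin(a),0]);n=-x*.5+np.array([0,0,.8660])
pad=np.array([.6575,.0265,.072])
go(pad+n*(.0747+.03),Rt(174,-30),6)
o=robot.get_obs();print(o["q"])
snap("wrist","w4");c=snap("scene","s4")
tz=R.from_rotvec(o["ee_rot"]).as_matrix()[:,2];b=o["position"]+tz*.0747
print("base",b,"axis",-tz, proj(c,[b,pad]))
w=load("w4")
print("base/pad in wrist",proj(w,[b,pad]))
m=cv2.resize(c["color"][180:300,200:360],(800,600),interpolation=2);cv2.imwrite("pics/s4c.png",m)
E
```

```text
position: [0.5225, -0.0776, 0.2604]
ee_rot: [0.151, 2.879, -0.019]
force: [-1.0, -0.6, -2.6]
grip_width: 0.569
gripper_force: 62.7
clock: 16.05
position: [0.5531, 0.0376, 0.2455]
ee_rot: [0.136, 2.622, -0.036]
force: [0.1, -0.4, -2.2]
grip_width: 0.569
gripper_force: 62.8
row x 6 [-7.700e-01 -2.000e-02  1.633e+01  1.000e-02 -7.000e-02  1.000e-02] (mm,deg)  total mm,deg [-4.9 -0.1 98.   0.  -0.4  0.1]
[ 0.13008056 -0.09437384 -0.50834829  0.65190831 -0.11466624  0.20406384]
base [0.58978058 0.0337334  0.18050743] axis [-0.49133639  0.05111374  0.86946877] [[276.84053273 195.85565246]
 [260.51566492 252.94898661]]
base/pad in wrist [[281.15825087 226.76457267]
 [281.19643069 196.52460351]]
```

View pics/s4c.png

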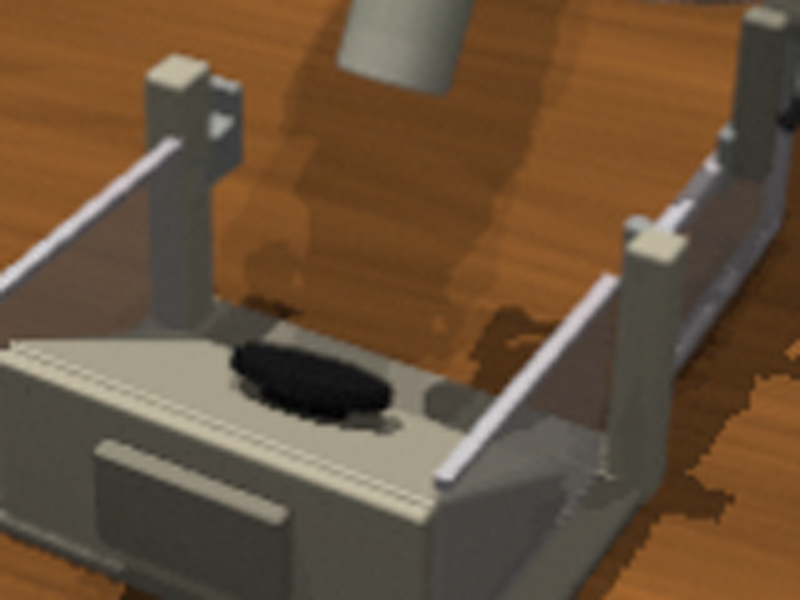

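The bottle base is at crop (391,78) and the pad at (311,373). Both sit about 8 px right of my predictions, so the base and pad agree with each other. Descending to 30 mm above the pad, then approaching gently.

```bash
python3 -m crank '[[[-0.0008,0,0.016,0,-0.07,0],[-0.0008,0,0.016,0,-0.07,0],[-0.0008,0,0.016,0,-0.07,0],[-0.0008,0,0.016,0,-0.07,0],[-0.0008,0,0.016,0,-0.07,0],[-0.0008,0,0.016,0,-0.07,0],[0,0,0,0,0,0],[0,0,0,0,0,0]]]'
python3 - <<'E'
from h import *
a=np.radians(6);x=np.array([np.cos(a),-np.sin(a),0]);n=-x*.5+np.array([0,0,.8660])
pad=np.array([.6575,.0265,.072])
go(pad+n*(.0747),Rt(174,-30),6)
o=robot.get_obs()
tz=R.from_rotvec(o["ee_rot"]).as_matrix()[:,2];b=o["position"]+tz*.0747
c=snap("scene","s5");print("base",b,"axis",-tz, (proj(c,[b,pad])-[200,180])*5)
m=cv2.resize(c["color"][180:300,200:360],(800,600),interpolation=2);cv2.imwrite("pics/s5c.png",m)
E
```

```text
clock: 16.95
position: [0.6055, 0.0314, 0.1658]
ee_rot: [0.138, 2.613, -0.037]
force: [0.3, -1.0, -1.3]
grip_width: 0.569
gripper_force: 62.8
row x 6 [ 0.28  0.09  5.44 -0.    0.01 -0.01] (mm,deg)  total mm,deg [ 1.7  0.5 32.6 -0.   0.1 -0. ]
base [0.64274398 0.02749481 0.1011531 ] axis [-0.49852002  0.0525111   0.86528629] [[319.17037148 292.15836181]
 [302.57832458 364.74493306]]
```

View pics/s5c.png

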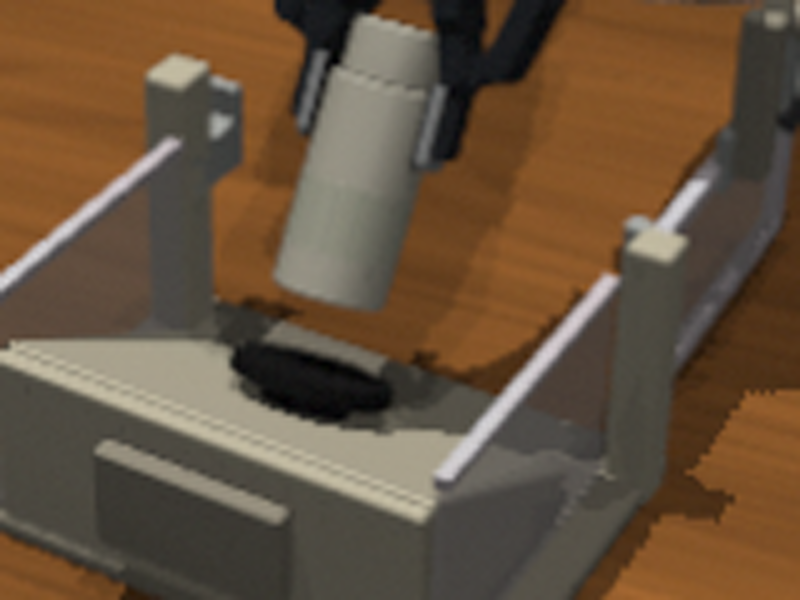

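The base's silhouette centre is at (330,291), and its offset to the pad agrees to about 1–2 mm. Pressing on in small steps.

```bash
python3 -m crank '[[[0.0004,0.0001,0.007,0,0,0],[0.0004,0.0001,0.007,0,0,0],[0.0004,0.0001,0.006,0,0,0],[0.0003,0.0001,0.005,0,0,0],[0,0,0.004,0,0,0],[0,0,0,0,0,0]]]'
python3 -m crank '[[[0,0,0.003,0,0,0],[0,0,0.003,0,0,0],[0,0,0,0,0,0]]]'
python3 -m crank '[[[0,0,0.003,0,0,0],[0,0,0,0,0,0],[0,0,0,0,0,0]]]'
python3 - <<'E'
from h import *
a=np.radians(6);x=np.array([np.cos(a),-np.sin(a),0]);n=-x*.5+np.array([0,0,.8660])
pad=np.array([.6575,.0265,.072])
go(pad+n*(.0747),Rt(174,-30),6);print(robot.get_obs()["ft_torque"])
E
```

```text
clock: 17.6
position: [0.6189, 0.031, 0.1393]
ee_rot: [0.137, 2.613, -0.036]
force: [-0.9, 0.4, -1.2]
grip_width: 0.57
gripper_force: 62.8
clock: 17.9
position: [0.6222, 0.0307, 0.1348]
ee_rot: [0.137, 2.612, -0.036]
force: [-0.6, -0.7, 0.1]
grip_width: 0.57
gripper_force: 62.9
clock: 18.2
position: [0.6236, 0.0305, 0.1324]
ee_rot: [0.137, 2.612, -0.036]
force: [-1.2, -0.0, 1.7]
grip_width: 0.573
gripper_force: 63.0
row x 6 [ 0.11 -0.07 -0.89  0.    0.03 -0.  ] (mm,deg)  total mm,deg [ 0.6 -0.4 -5.3  0.   0.2 -0. ]
[-0.00325704  0.66818198 -0.05306848]
```

```bash
for i in 1; do python3 -m crank '[[[0,0,0.003,0,0,0],[0,0,0.003,0,0,0],[0,0,0,0,0,0]]]'
python3 -m crank '[[[0,0,0.003,0,0,0],[0,0,0,0,0,0]]]'
python3 -m crank '[[[0,0,0.002,0,0,0],[0,0,0,0,0,0]]]'; done
```

```text
clock: 18.5
position: [0.6268, 0.0302, 0.1274]
ee_rot: [0.137, 2.612, -0.036]
force: [-9.0, -0.4, 10.2]
grip_width: 0.568
gripper_force: 64.7
clock: 18.7
position: [0.6285, 0.0294, 0.1266]
ee_rot: [0.138, 2.609, -0.038]
force: [-35.1, -4.3, 42.7]
grip_width: 0.567
gripper_force: 70.1
clock: 18.9
position: [0.6299, 0.0293, 0.1262]
ee_rot: [0.138, 2.608, -0.038]
force: [-48.3, -3.6, 60.5]
grip_width: 0.574
gripper_force: 74.2
```

```bash
python3 -m crank '[[[0,0,-0.0015,0,0,0],[0,0,0,0,0,0],[0,0,0,0,0,0],[0,0,0,0,0,0],[0,0,0,0,0,0],[0,0,0,0,0,0],[0,0,0,0,0,0],[0,0,0,0,0,0]]]'
python3 - <<'E'
from h import *
c=snap("scene","s6");m=cv2.resize(c["color"][180:300,200:360],(800,600),interpolation=2);cv2.imwrite("pics/s6c.png",m)
a=np.radians(6);x=np.array([np.cos(a),-np.sin(a),0]);n=-x*.5+np.array([0,0,.8660])
pad=np.array([.6575,.0265,.072]);o=robot.get_obs();r=R.from_rotvec(o["ee_rot"]);b=o["position"]+r.apply([0,0,.0747])
print("along axis",(b-pad)@n,"in-plane",(b-pad)@np.cross(n,[x[1]*-1,x[0],0]),(b-pad)@[-x[1],x[0],0],"tilt err",np.degrees(np.arccos(-r.as_matrix()[:,2]@n)))
E
```

```text
clock: 19.7
position: [0.6292, 0.0293, 0.1263]
ee_rot: [0.138, 2.609, -0.038]
force: [-25.6, -4.4, 34.9]
grip_width: 0.568
gripper_force: 69.6
along axis -0.013422993729265156 in-plane -0.003035689699018737 -0.00021861357119011483 tilt err 0.5248288251493797
```

View pics/s6c.png

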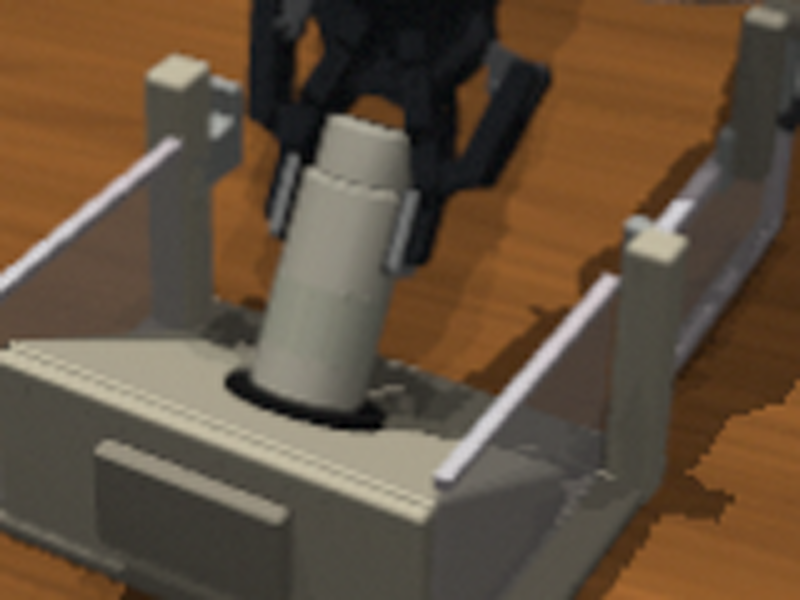

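The pad is fully down: only its rim shows, around (228–383, 385–425), with the bottle centred on it. I'll hold a little longer, then withdraw along the axis.

```bash
python3 -m crank '[[[0,0,0,0,0,0],[0,0,0,0,0,0],[0,0,0,0,0,0],[0,0,0,0,0,0],[0,0,0,0,0,0]]]' | grep -A3 position
python3 -m crank '[[[0,0,-0.004,0,0,0],[0,0,-0.01,0,0,0],[0,0,-0.015,0,0,0],[0,0,-0.02,0,0,0],[0,0,-0.025,0,0,0],[0,0,-0.025,0,0,0],[0,0,-0.025,0,0,0],[0,0,-0.015,0,0,0],[0,0,0,0,0,0]]]'
python3 - <<'E'
from h import *
go([.496,-.1945,.285],Rt(174),16)
E
```

```text
position: [0.6292, 0.0293, 0.1263]
ee_rot: [0.138, 2.609, -0.038]
force: [-25.2, -4.0, 35.1]
grip_width: 0.569
clock: 21.15
position: [0.5588, 0.0376, 0.2461]
ee_rot: [0.136, 2.61, -0.035]
force: [-0.4, 0.1, -2.0]
grip_width: 0.568
gripper_force: 65.7
row x 16 [  1.64 -14.83  -3.04   0.     1.89   0.  ] (mm,deg)  total mm,deg [ 1.340e+01 -2.373e+02 -5.310e+01  1.000e-01  3.030e+01  0.000e+00]
```

```bash
python3 -m crank '[[[0.0016,-0.0148,-0.003,0,1.89,0],[0.0016,-0.0148,-0.003,0,1.89,0],[0.0016,-0.0148,-0.003,0,1.89,0],[0.0016,-0.0148,-0.003,0,1.89,0],[0.0016,-0.0148,-0.003,0,1.89,0],[0.0016,-0.0148,-0.003,0,1.89,0],[0.0016,-0.0148,-0.003,0,1.89,0],[0.0016,-0.0148,-0.003,0,1.89,0]]]' |grep -A2 pos
python3 -m crank '[[[0.0016,-0.0148,-0.003,0,1.89,0],[0.0016,-0.0148,-0.003,0,1.89,0],[0.0016,-0.0148,-0.003,0,1.89,0],[0.0016,-0.0148,-0.003,0,1.89,0],[0.0016,-0.0148,-0.003,0,1.89,0],[0.0016,-0.0148,-0.003,0,1.89,0],[0.0016,-0.0148,-0.003,0,1.89,0],[0.0016,-0.0148,-0.003,0,1.89,0],[0,0,0,0,0,0],[0,0,0,0,0,0]]]'
python3 - <<'E'
from h import *
go([.496,-.1945,.085],Rt(174),8)
E
```

```text
position: [0.525, -0.0789, 0.2598]
ee_rot: [0.151, 2.879, -0.019]
force: [0.8, 0.1, -3.1]
clock: 22.95
position: [0.4972, -0.1943, 0.2816]
ee_rot: [-0.165, -3.135, -0.002]
force: [-0.4, 0.3, -2.5]
grip_width: 0.573
gripper_force: 65.6
row x 8 [ 1.100e-01 -5.000e-02  2.457e+01  1.000e-02 -2.000e-02 -0.000e+00] (mm,deg)  total mm,deg [ 7.000e-01 -5.000e-01  1.966e+02  1.000e-01 -1.000e-01 -0.000e+00]
```

Upright above the original spot. I'll lower it and feel for the bench.

```bash
python3 -m crank '[[[0,0,0.02,0,0,0],[0,0,0.03,0,0,0],[0,0,0.03,0,0,0],[0,0,0.03,0,0,0],[0,0,0.03,0,0,0],[0,0,0.025,0,0,0],[0,0,0.02,0,0,0],[0,0,0.012,0,0,0],[0,0,0.005,0,0,0],[0,0,0,0,0,0]]]'
python3 -m crank '[[[0,0,0.002,0,0,0],[0,0,0,0,0,0],[0,0,0,0,0,0]]]'
python3 -m crank '[[[0,0,0.002,0,0,0],[0,0,0,0,0,0],[0,0,0,0,0,0]]]'
```

```text
clock: 23.95
position: [0.4965, -0.194, 0.0807]
ee_rot: [-0.164, -3.136, -0.001]
force: [0.3, -0.5, -2.0]
grip_width: 0.569
gripper_force: 65.6
clock: 24.25
position: [0.4969, -0.1944, 0.0793]
ee_rot: [-0.164, -3.136, -0.0]
force: [0.3, -0.2, -1.8]
grip_width: 0.568
gripper_force: 65.6
clock: 24.55
position: [0.4965, -0.1942, 0.0768]
ee_rot: [-0.164, -3.135, -0.001]
force: [-0.2, -0.8, -2.3]
grip_width: 0.571
gripper_force: 65.6
```

```bash
python3 -m crank '[[[0,0,0.0015,0,0,0],[0,0,0,0,0,0],[0,0,0,0,0,0]]]'
python3 -m crank '[[[0,0,0.001,0,0,0],[0,0,0,0,0,0],[0,0,0,0,0,0]]]'
```

```text
clock: 24.85
position: [0.4965, -0.1942, 0.0752]
ee_rot: [-0.164, -3.135, -0.001]
force: [-0.3, 0.7, -3.1]
grip_width: 0.567
gripper_force: 65.6
clock: 25.15
position: [0.4966, -0.1942, 0.0743]
ee_rot: [-0.164, -3.136, -0.001]
force: [-0.2, -0.3, -2.8]
grip_width: 0.569
gripper_force: 65.6
```

```bash
python3 -m crank '[[[0,0,0.001,0,0,0],[0,0,0,0,0,0],[0,0,0,0,0,0]]]'|grep -A2 pos
python3 -m crank '[[[0,0,0.0007,0,0,0],[0,0,0,0,0,0],[0,0,0,0,0,0]]]'|grep -A2 pos
```

```text
position: [0.4966, -0.1943, 0.0734]
ee_rot: [-0.164, -3.136, -0.001]
force: [-0.2, 0.5, -0.1]
position: [0.4967, -0.1943, 0.0733]
ee_rot: [-0.164, -3.136, -0.0]
force: [-4.3, 1.9, 11.6]
```

Contact with the bench. Release and retreat straight up.

```bash
python3 -m crank '[[[0,0,-0.0005,0,0,0],[0,0,0,0,0,0]]]'|grep -A2 pos
python3 -m crank '[[[0,0,0,0,0,0],[0,0,0,0,0,0],[0,0,0,0,0,0],[0,0,0,0,0,0],[0,0,0,0,0,0],[0,0,0,0,0,0]]]' 1
python3 -m crank '[[[0,0,-0.005,0,0,0],[0,0,-0.015,0,0,0],[0,0,-0.025,0,0,0],[0,0,-0.03,0,0,0],[0,0,-0.03,0,0,0],[0,0,-0.03,0,0,0],[0,0,-0.025,0,0,0],[0,0,-0.02,0,0,0],[0,0,0,0,0,0],[0,0,0,0,0,0]]]'
python3 - <<'E'
from h import *
w=snap("wrist","w9");s=snap("scene","s9")
# numeric check: does the scene picture still match the start around bottle/can/dish, and where is the cap
a=cv2.imread("pics/scene0.png").astype(int)[130:270,150:225];b=s["color"].astype(int)[130:270,150:225]
d=np.abs(a-b).max(2)>40;print(d.sum(),np.argwhere(d).min(0) if d.any() else 0,np.argwhere(d).max(0) if d.any() else 0)
T=cv2.imread("pics/scene0.png")[172:228,194:224];r=cv2.matchTemplate(s["color"],T,cv2.TM_CCOEFF_NORMED);print(cv2.minMaxLoc(r))
E
```

```text
position: [0.4967, -0.1943, 0.0734]
ee_rot: [-0.164, -3.136, -0.001]
force: [-2.4, 1.3, 7.1]
clock: 26.55
position: [0.4966, -0.1943, 0.0731]
ee_rot: [-0.164, -3.136, -0.001]
force: [-0.0, 0.1, -0.8]
grip_width: 1.002
gripper_force: 0.0
clock: 27.55
position: [0.497, -0.1944, 0.2532]
ee_rot: [-0.164, -3.136, -0.001]
force: [-0.1, -0.2, -0.3]
grip_width: 0.998
gripper_force: 0.0
569 [ 0 35] [95 74]
(-0.4204690754413605, 0.7084002494812012, (324, 271), (194, 172))
```

```bash
python3 - <<'E'
from workcell import robot
print(robot.finish_job())
E
```

```text
the job is handed in; nothing more can be done
None
```

The job is handed in at about 28 s: I squeezed the latch and swung the gate to about 90°, pressed the pad fully down with the bottle for over a second, and left the bottle upright on the bench at its starting spot with the gate left open. I checked the final bottle placement and bystanders only by image code, not by eye.

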